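# Chock and clamp a marble drum on the carving board

## Task

Get the round marble drum ready for chiselling: push the orange chock, ramp first, up against the middle of the drum's low side so that the drum rolls back against the wooden stop rail and is trapped between rail and chock. Then screw the clamp's knurled nut down, clockwise seen from above, until it stops tight on the drum, and leave the chock in place.

Things in the scene. Friction and masses are not known exactly. Their poses are not given: they have to be found in the camera images.
- board: Fixed plywood carving board, 280 mm (its x) by 240 mm (y). Origin: centre of its underside, on the bench top. Its top slopes 2 degrees, rising along +x, away from the robot: height above the bench = 18 mm + 0.035 x. The drum's low side is towards -x.
- rail_face (a point): Middle of the low-side face of the brown wooden stop rail fixed across the board's high side, at board x = 58 mm, y = 0. The rail is 22 mm thick (x), 170 mm long (y), its top about 35 mm above the board; axes as the board's. The drum lying against it has its axis at board x = 30 mm.
- drum_center (a point): Centre of the loose white marble drum, a cylinder of 56 mm diameter, 130 mm long, about 0.86 kg, lying on the board with its axis (the point's x) along the board's y. It starts 12 mm short of the rail, resting on its low side against two 3 mm high battens near its ends (board y = +-42 to 62 mm), which leave the middle free for the chock; a light push rolls it.
- chock_grip (a point): Centre of the grip block of the loose orange chock (110 g), 17 mm above its underside; block 46 mm long (x), 40 wide (y), 34 high, grasped across y. Ahead of it (+x) a 35 degree ramp of equal width falls to a toe 67 mm from this point. It starts flat on the bench, left or right of the board. With its ramp touching the drum, this point is 78 mm horizontally from the drum's axis.
- clamp: Fixed blue screw clamp: post behind the rail, arm (32 mm wide, top 118 mm above the bench) over the drum. Origin on the vertical screw's axis at bench height, at board x = 30 mm, y = 0; axes as the board's. Under the arm the screw carries a sprung rubber pad, 30 mm wide. It meets the drum some 1.3 rad before the nut's hard stop; the spring (10 N per mm) gives about 18 N at the stop.
- nut_mid (a point): Fixed point on the screw's axis, 146 mm above the bench, where to grip the dark knurled nut: round, 38 mm wide, 30 tall, spanning 136 to 166 mm when up, 126 to 156 when down. Clockwise from above lowers it, 1.6 mm per rad, friction 0.05 N m. It starts an unknown 2.4 to 4.2 rad short of its stop (regrasp as needed), where torque rises sharply. Grip firmly (about 50 N) or it slips.
Not all that is in view belongs to the job. Leave any turquoise look-alike of the part that bears drum_center alone. Of the things shaped like the part that bears chock_grip, the orange one is meant.

How it is judged:
By the outcome, as a careful person would: the job done as asked, in the order asked, and still so for the second after the job is handed in, with the robot touching nothing.
It also fails if it takes over 72 s, if anything falls off the work surface, if the arm or the gripper's body presses on something with over 40 N, if the wrist force passes 120 N, or if a joint passes its speed limit or range.

## Robot

A 6-joint arm with a two-finger parallel gripper is mounted at the origin on the work surface. World frame = base frame: x ahead of the robot, y to its left, z up, the work surface at z = 0. Lengths are in mm, angles in degrees, forces in N, time in s.
With the tool pointing down it reaches from about 350 to 850 mm from the base axis. Payload 8.1 kg.
Tool frame: the origin (TCP) lies at the very end of the fingers, on their centre line; the grasp point (between the pads) lies 19 mm behind it; z points along the fingers, y is the line along which they close (so a half turn about z gives the same grasp; the last joint's range is limited). The gripper opens to 85 mm and grips with 20 to 120 N. Pads are 22 mm wide; open, the fingers measure 114 mm over their backs; the gripper's body (76 mm by 85 mm) begins 54 mm behind the grasp point. The pads swing forward as they close: fully open they stand 13 mm farther back than shut.
Start: joints at [-70.038, 7.471, 85.268, -0, 87.261, -4.893], TCP at [252.213, -544.421, 231.292] pointing down, gripper open.
Joint ranges: [-169.43, 169.43], [-51.17, 129.36], [1.28, 143.12], [-76.62, 256.62], [0, 156.53], [-152.29, 152.29]. Speed limits (degrees/s): [136.94, 136.94, 159.86, 180, 180, 180].

## Interface

Orientations are given as [roll, pitch, yaw] about the fixed x, y, z axes, in that order (R = Rz(yaw) Ry(pitch) Rx(roll)).
In Python, from bench import * gives the robot as it stands.
- The arm moves only by the tool play_rows, never from a script. Its argument "increments" is a list of rows, each a list of 3 entries, a list of its own where there are three numbers: the gripper's target within -1 to 1 (fully open at 1, half-way at 0, shut at -1), then the shift along the tool's x, y, z in mm, then the turn about the tool's z in rad. A call has 1 to 12 rows; each row shifts and turns the commanded pose from where the row before left it, along the tool's axes as they then stand; what a row does not reach is not made up. A row lasts 1/12 s, in which the tool goes at most 41.7 mm and 7.16 degrees, less where a joint would pass 70% of its speed; a pose out of reach is approached as far as the arm can. A call is refused whole if a number of a shift passes 41.7 or a number of a turn 0.125, either way. A call with a gripper value outside its range is refused whole. The fingers move at their own pace and stop on an object; "force" is the grip in N (left out, the last holds). Time passes only in rows, so rows that do not move let the fingers close. It gives the time, the measured TCP pose, the force, the opening and the grip force at its end, in the units of the state.
- sense(): the state, without advancing time (a new reading comes with each control period).
- snapshot(name): name is "side" or "top"; returns a dict with "color" (400x640x3 uint8, red, green, blue), "intrinsics" (3x3 intrinsics, pixels), "k1" (the pictures are not rectified: a ray, as slopes to the right and down, at radius r is drawn at 1 + k1 r^2 times it, then the intrinsics apply), "world_from_camera" (4x4, takes a point from camera to world coordinates). Camera axes: x right, y down, z forward; pixel columns grow to the right and rows downward; lengths in mm; the calibration is good to about 2 mm. A picture is of the moment at which its call begins. There is no depth.
- hand_in(): hands the job in; it is judged then, once.
Trained networks look in a picture, given as the dict that the camera call returned (one of the last four; its "shot" number tells which), for a name from the list of things; names that differ only in an ending like _2 or _b are one class to them, and where a whole thing is asked for, a point or a joint stands for the part that bears it (a point fixed in the world has none). Each returns a list of dicts, best first, with "p" (0 to 1); they miss things now and then, are a little off and sometimes report something else, mostly with a low value. They report only what shows in the picture. A call takes as long as a camera call. They do not tell look-alikes from the thing itself.
- find_in(query, picture): "xyz" ([x, y, z] in mm, in the coordinates of the camera as it stood for that picture, good to about 4 mm: the middle of the surface that is visible of it).
- regions_of(query, picture): "mask" (400x640 bool, what is visible of it).
- pinpoint(query, picture): "xyz" ([x, y, z] in mm, in the coordinates of the camera as it stood for that picture, good to about 4 mm: a listed point, or the origin of a listed thing).
The state is a dict: "time": time; "joint_pos": joint angles; "qd": joint speeds; "joint_efforts": joint torques, N m; "tool_pos": TCP position; "tcp_rot": TCP orientation; "ft_force": force on the tool from outside, world axes, zero at the start; "wrist_torque": the same for the moment, N m; "finger_gap": finger opening in mm; "grip_force": force on a finger pad.
Only numpy, scipy, OpenCV 4.12 (cv2) and the standard library are available. Lean on these libraries where they do the work, as an engineer would, in place of code of your own. Each camera call takes 0.05 s, during which the arm holds its last target. There are 200 camera calls.

## Working session

There is one attempt and no reset: what is moved stays moved. The work goes in short steps, Python scripts to look and compute and a tool call to move; the robot and the scene stay as the last step left them, time stands still between calls to the robot, and variables do not carry over. Pictures are saved under pics/ and viewed, at most 10 in all, crops included, and the job is handed in when it is done.

Besides the shell and the picture viewer there is one more tool, called after ">>>" as name([rows], argument=value, ...), one row to a line, values as JSON. play_rows: Moves the arm, as the interface text tells. Its arguments: {"type":"object","properties":{"increments":{"type":"array","items":{"type":"array"}},"force":{"type":"number"}},"required":["increments"]}

```bash
ls; mkdir -p pics
cat > h.py <<'E'
from bench import *
import numpy as np, cv2
def w(pic,xyz):
    T=np.array(pic["world_from_camera"]); return (T@np.r_[xyz,1])[:3]
def save(pic,name,box=None,s=1):
    im=pic["color"]
    if box: im=im[box[1]:box[3],box[0]:box[2]]
    im=cv2.resize(im,None,fx=s,fy=s,interpolation=cv2.INTER_CUBIC)
    cv2.imwrite("pics/"+name+".png",im[:,:,::-1])
def ray(pic,u,v,z):
    K=np.array(pic["intrinsics"]);k=pic["k1"];T=np.array(pic["world_from_camera"])
    d=np.array([(u-K[0,2])/K[0,0],(v-K[1,2])/K[1,1]]);p=d.copy()
    for _ in range(20): p=d/(1+k*(p@p))
    r=T[:3,:3]@np.r_[p,1];o=T[:3,3]
    return o+r*(z-o[2])/r[2]
def proj(pic,P):
    K=np.array(pic["intrinsics"]);k=pic["k1"];T=np.linalg.inv(np.array(pic["world_from_camera"]))
    c=(T@np.r_[P,1])[:3];p=c[:2]/c[2];p=p*(1+k*(p@p))
    return K[:2,:2]@p+K[:2,2]
E
python3 - <<'E'
from h import *
for n in ["top","side"]:
    p=snapshot(n); save(p,n+"0")
    print(n,np.round(p["world_from_camera"],2).tolist())
    for q in ["board","rail_face","drum_center","chock_grip","clamp","nut_mid"]:
        for r in pinpoint(q,p)[:4]:
            P=w(p,r["xyz"]); print(q,round(r["p"],2),P.round(1),proj(p,P).round())
print(sense())
E
```

```text
pics
top [[-0.02, -0.99, 0.1, 423.34], [-1.0, 0.02, -0.02, 2.71], [0.02, -0.1, -0.99, 1323.64], [0.0, 0.0, 0.0, 1.0]]
board 0.57 [590.8 -24.5   2.5] [322. 194.]
rail_face 0.75 [649.2 -33.   39.9] [325. 172.]
drum_center 0.94 [701.  247.8  31.5] [223. 155.]
drum_center 0.91 [600.8 -27.9  48.7] [323. 189.]
chock_grip 0.84 [ 402.6 -240.1   19.7] [401. 260.]
chock_grip 0.76 [ 459.  -347.7   20.7] [439. 239.]
clamp 0.9 [618.  -27.7  -1.5] [323. 185.]
nut_mid 0.74 [618.7 -27.7 144. ] [324. 176.]
side [[-0.97, -0.18, 0.15, 396.19], [-0.23, 0.7, -0.67, 678.62], [0.02, -0.69, -0.73, 844.61], [0.0, 0.0, 0.0, 1.0]]
board 0.74 [ 5.93e+02 -2.16e+01 -1.00e-01] [294. 220.]
rail_face 0.8 [649.5 -34.8  34.6] [271. 201.]
drum_center 0.96 [608.8 -28.8  47.8] [288. 203.]
drum_center 0.62 [698.1 246.6  29.2] [205. 302.]
chock_grip 0.84 [ 406.7 -239.7   15.5] [388. 166.]
chock_grip 0.6 [ 463.3 -349.7   17.4] [372. 135.]
nut_mid 0.81 [623.7 -25.1 148.4] [279. 170.]
{'time': 0.7, 'joint_pos': array([-7.00381213e+01,  7.47022865e+00,  8.52674191e+01, -8.75954003e-04,
        8.72644036e+01, -4.89233974e+00]), 'qd': array([ 0.01796635, -0.02442437, -0.12030057, -0.08948665, -0.00310413,
       -0.06923949]), 'joint_efforts': array([ 2.39106121e-03, -5.69137609e+01, -5.00755870e+01,  1.51928577e-05,
        1.04670249e-03, -5.88514717e-05]), 'tool_pos': array([ 252.20458451, -544.40685643,  231.30565915]), 'tcp_rot': array([-1.79997882e+02,  6.96821249e-04,  2.48542603e+01]), 'ft_force': array([-0.38740596,  0.88992685, -0.49138334]), 'wrist_torque': array([ 0.05471582,  0.01454694, -0.00353888]), 'grip_force': 0.0, 'finger_gap': 85.55244976958849}
```

View pics/top0.png

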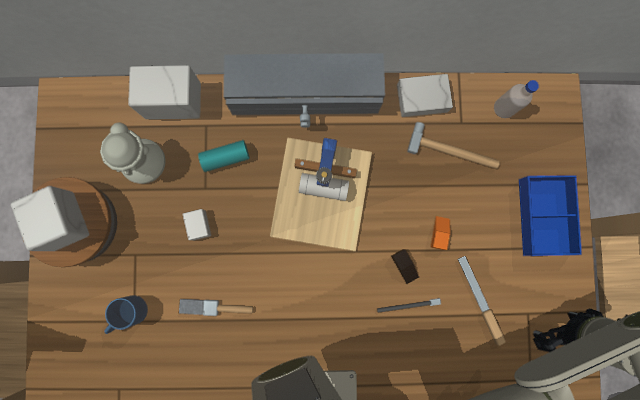

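Run:
```python
from h import *
p=snapshot("top"); save(p,"topc",(270,130,470,280),4)
```

```text
(no output)
```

View pics/topc.png

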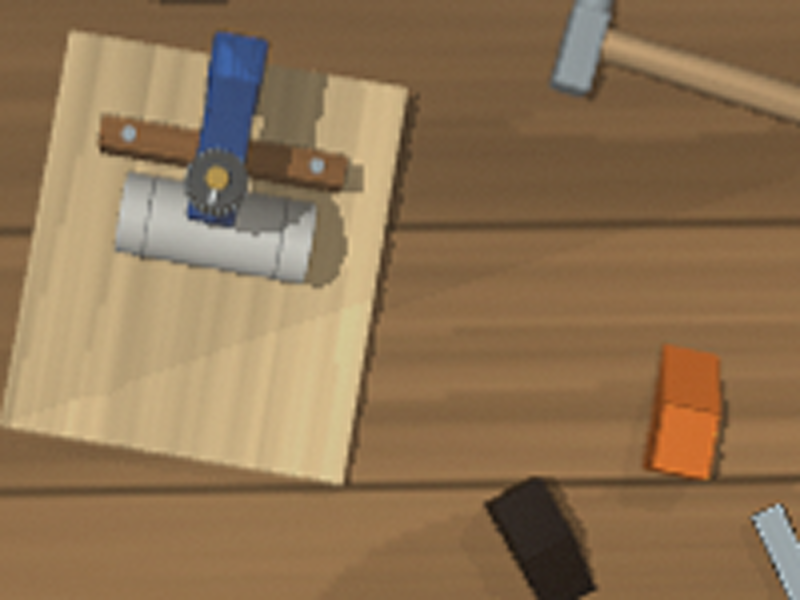

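Run:
```python
from h import *
p=snapshot("top"); s=snapshot("side"); save(s,"sidec",(250,100,420,240),4)
c=lambda a,b:(270+a/4-.4,130+b/4-.4)
TL,TR,BR,BL=[ray(p,*c(*q),z) for q,z in [((70,30),22.9),((408,88),22.9),((345,485),13.1),((5,425),13.1)]]
print(TL,TR,BR,BL,"centre",(TL+TR+BR+BL)/4)
for a,b in [(BL,TL),(BR,TR)]: d=b-a; print("x",np.hypot(*d[:2]),np.degrees(np.arctan2(d[1],d[0])))
for a,b in [(TR,TL),(BR,BL)]: d=b-a; print("y",np.hypot(*d[:2]),np.degrees(np.arctan2(d[1],d[0]))-90)
# chock block top: crease and near edge at z=34
for q,z in [((666,400),34),((722,412),34),((712,479),34),((648,468),34),((664,345),0),((718,355),0)]: print("chock",q,ray(p,*c(*q),z).round(1))
print("nut top",ray(p,*c(216,180),166))
```

```text
[751.49989593  69.79786196  22.9       ] [ 707.14380232 -166.28520452   22.9       ] [ 431.24662289 -116.06877817   13.1       ] [476.46852146 117.64994164  13.1       ] centre [591.58971065 -23.72654477  18.        ]
x 279.1631753448216 -9.869959505986849
x 280.4299254560791 -10.31556131932631
y 240.21381583304952 -10.640875978480096
y 238.0534815951951 -10.950758547988869
chock (666, 400) [ 485.  -336.4   34. ]
chock (722, 412) [ 476.1 -375.    34. ]
chock (712, 479) [ 430.4 -366.1   34. ]
chock (648, 468) [ 438.7 -322.1   34. ]
chock (664, 345) [ 525.5 -345.6    0. ]
chock (718, 355) [ 517.8 -383.9    0. ]
nut top [619.43137823 -26.91971072 166.        ]
```

View pics/sidec.png

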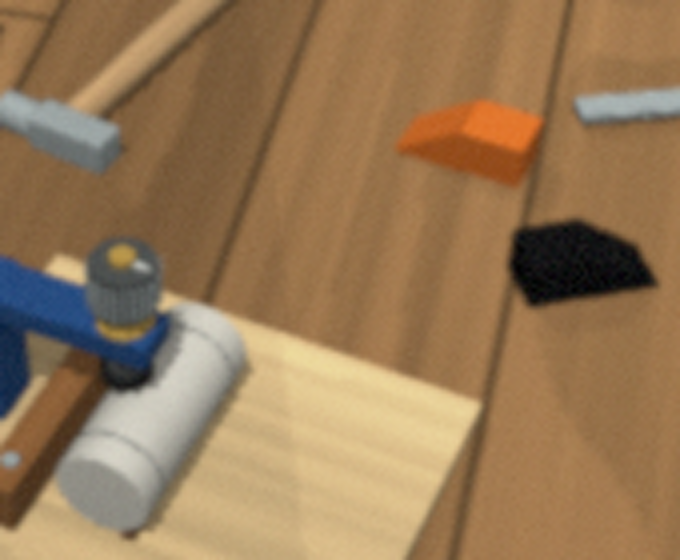

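Candidates for the chock are orange at (441,233) and black at (404,266). I choose the orange one; both crops show its ramp pointing away from the robot. For the drum, the white one is at (323,187), and the turquoise one at (223,155) is the look-alike.

The board centre is about (592,-24) with yaw -10.4°. The chock grip is about (458,-350) with yaw -12.5°. Both fit the given sizes.

>>> play_rows([
  [1, [33.1, -11.6, 15], 0],
  [1, [33.1, -11.6, 15], 0],
  [1, [33.1, -11.6, 15], 0],
  [1, [33.1, -11.6, 15], 0],
  [1, [33.1, -11.6, 15], 0],
  [1, [33.1, -11.6, 15], 0],
  [1, [33.1, -11.6, 15], 0],
  [1, [33.1, -11.6, 15], 0],
])

```text
time: 1.52
tool_pos: [454.6, -347.6, 110.9]
tcp_rot: [180.0, -0.0, 24.8]
ft_force: [-0.3, -0.8, 0.2]
finger_gap: 85.6
grip_force: 0.0
```

>>> play_rows([
  [1, [0, 0, 6], 0.109],
  [1, [0, 0, 6], 0.109],
  [1, [0, 0, 6], 0.109],
  [1, [0, 0, 6], 0.109],
  [1, [0, 0, 6], 0.109],
  [1, [0, 0, 6], 0.107],
  [1, [0, 0, 0], 0],
  [1, [0, 0, 0], 0],
])

```text
time: 2.18
tool_pos: [453.2, -348.7, 75.0]
tcp_rot: [-180.0, 0.0, -12.3]
ft_force: [0.4, 0.7, 0.1]
finger_gap: 85.3
grip_force: 0.0
```

>>> play_rows([
  [1, [0, 0, 14], 0],
  [1, [0, 0, 14], 0],
  [1, [0, 0, 14], 0],
  [1, [0, 0, 14], 0],
  [1, [0, 0, 8], 0],
  [1, [0, 0, 6], 0],
  [1, [0, 0, 0], 0],
  [-1, [0, 0, 0], 0],
  [-1, [0, 0, 0], 0],
  [-1, [0, 0, 0], 0],
  [-1, [0, 0, 0], 0],
  [-1, [0, 0, 0], 0],
], force=30)

```text
time: 3.18
tool_pos: [454.1, -349.5, 6.3]
tcp_rot: [180.0, -0.1, -12.5]
ft_force: [0.3, 0.7, 5.6]
finger_gap: 39.5
grip_force: 31.8
```

>>> play_rows([
  [-1, [0, 0, 0], 0],
  [-1, [0, 0, 0], 0],
  [-1, [0, 0, 0], 0],
])

```text
time: 3.43
tool_pos: [454.1, -349.5, 6.4]
tcp_rot: [179.9, -0.1, -12.5]
ft_force: [-0.9, 0.3, 6.0]
finger_gap: 39.4
grip_force: 31.8
```

>>> play_rows([
  [-1, [0, 0, -10], 0],
  [-1, [0, 0, -20], 0],
  [-1, [0, 0, -25], 0],
  [-1, [0, 0, -25], -0.037],
  [-1, [0, 0, 0], 0],
])

```text
time: 3.85
tool_pos: [456.1, -351.2, 91.6]
tcp_rot: [179.7, -0.4, -10.3]
ft_force: [1.6, -1.0, -0.3]
finger_gap: 39.4
grip_force: 31.1
```

>>> play_rows([
  [-1, [-5.3, -28.5, 0], 0],
  [-1, [-5.3, -28.5, 0], 0],
  [-1, [-5.3, -28.5, 0], 0],
  [-1, [-5.3, -28.5, 0], 0],
  [-1, [-5.3, -28.5, 0], 0],
  [-1, [-5.3, -28.5, 0], 0],
  [-1, [-5.3, -28.5, 0], 0],
  [-1, [-5.3, -28.5, 0], 0],
  [-1, [-5.3, -28.5, 0], 0],
  [-1, [-5.3, -28.5, 0], 0],
  [-1, [-5.3, -28.5, 0], 0],
  [-1, [-5.3, -28.5, 0], 0],
])

```text
time: 4.85
tool_pos: [451.9, 0.4, 85.2]
tcp_rot: [-180.0, 0.0, -10.4]
ft_force: [0.7, 0.2, -1.3]
finger_gap: 39.5
grip_force: 31.0
```

Run:
```python
from h import *
p=snapshot("top"); s=snapshot("side"); save(s,"s1",(220,120,400,260),4)
print(sense()["tool_pos"],sense()["tcp_rot"],sense()["ft_force"])
for pic in (p,s):
    for q in ["chock_grip","drum_center"]:
        for r in pinpoint(q,pic)[:2]: print(q,round(r["p"],2),w(pic,r["xyz"]).round(1))
```

```text
[451.82422905   2.37918064  85.05402571] [-1.79926104e+02  5.71581292e-02 -1.01936515e+01] [ 0.21556391  0.32328799 -0.76359128]
chock_grip 0.57 [ 406.8 -237.2   21.3]
drum_center 0.86 [603.4 -25.5  46. ]
drum_center 0.73 [702.3 246.4  29.9]
chock_grip 0.82 [ 405.4 -242.1   15.2]
chock_grip 0.66 [459.    5.6  98. ]
drum_center 0.84 [696.9 245.8  28. ]
drum_center 0.67 [607.9 -29.6  46.9]
```

View pics/s1.png

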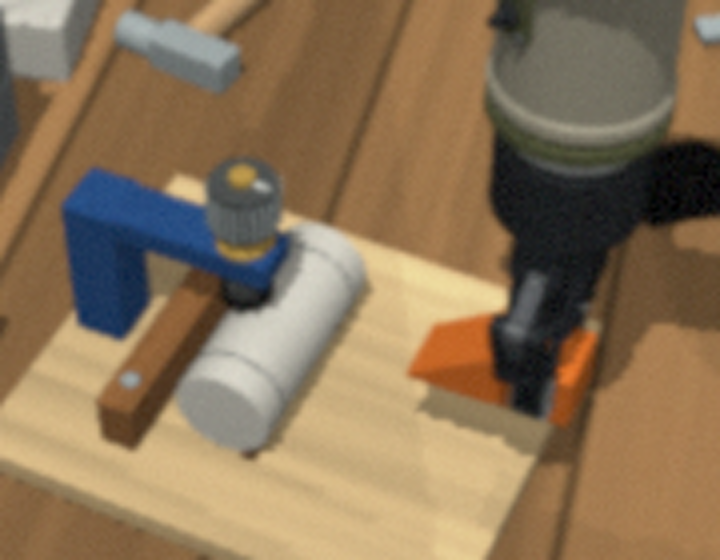

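>>> play_rows([
  [-1, [10, 0, 10], 0],
  [-1, [10, 0, 15], 0],
  [-1, [11, 0, 15], 0],
  [-1, [0, 0, 10], 0],
  [-1, [0, 0, 5], 0],
  [-1, [0, 0, 2], 0],
  [-1, [0, 0, 0], 0],
  [-1, [0, 0, 0], 0],
], force=25)

```text
time: 5.82
tool_pos: [483.0, -6.8, 28.8]
tcp_rot: [-180.0, -0.0, -10.4]
ft_force: [0.8, 0.0, -0.6]
finger_gap: 39.5
grip_force: 31.1
```

>>> play_rows([
  [-1, [0, 0, 1.5], 0],
  [-1, [0, 0, 1.5], 0],
  [-1, [0, 0, 0], 0],
])

```text
time: 6.07
tool_pos: [483.2, -6.6, 25.6]
tcp_rot: [-180.0, -0.0, -10.4]
ft_force: [-0.3, 0.2, -1.0]
finger_gap: 40.0
grip_force: 31.1
```

>>> play_rows([
  [-1, [0, -3.5, 1], 0],
  [-1, [0, 0, 1], 0],
  [-1, [0, 0, 0], 0],
  [-1, [0, 0, 0], 0],
])

```text
time: 6.4
tool_pos: [483.6, -3.1, 23.2]
tcp_rot: [180.0, 0.0, -10.4]
ft_force: [-0.6, -0.0, -2.5]
finger_gap: 39.4
grip_force: 31.2
```

>>> play_rows([
  [-1, [0, 0, 1], 0],
  [-1, [0, 0, 0.5], 0],
  [-1, [0, 0, 0], 0],
])

```text
time: 6.65
tool_pos: [483.7, -3.0, 22.1]
tcp_rot: [-180.0, 0.0, -10.4]
ft_force: [-3.2, 1.7, 4.3]
finger_gap: 39.2
grip_force: 31.7
```

>>> play_rows([
  [-1, [5, 0, -0.17], 0],
  [-1, [5, 0, -0.17], 0],
  [-1, [5, 0, -0.17], 0],
  [-1, [5, 0, -0.17], 0],
  [-1, [5, 0, -0.17], 0],
  [-1, [5, 0, -0.17], 0],
  [-1, [5, 0, -0.17], 0],
  [-1, [2, 0, -0.1], 0],
  [-1, [2, 0, -0.1], 0],
  [-1, [0, 0, 0], 0],
])

```text
time: 7.48
tool_pos: [522.6, -10.3, 23.3]
tcp_rot: [-180.0, -0.0, -10.4]
ft_force: [0.2, 0.5, 2.4]
finger_gap: 39.7
grip_force: 31.3
```

>>> play_rows([
  [-1, [1, 0, -0.03], 0],
  [-1, [1, 0, -0.03], 0],
  [-1, [1, 0, -0.03], 0],
  [-1, [1, 0, -0.03], 0],
  [-1, [1, 0, -0.03], 0],
  [-1, [1, 0, -0.03], 0],
  [-1, [1, 0, -0.03], 0],
  [-1, [1, 0, -0.03], 0],
  [-1, [1, 0, -0.03], 0],
  [-1, [0, 0, 0], 0],
])

```text
time: 8.32
tool_pos: [530.5, -11.7, 23.4]
tcp_rot: [-180.0, 0.0, -10.4]
ft_force: [-4.0, 1.2, 3.9]
finger_gap: 39.5
grip_force: 31.5
```

>>> play_rows([
  [-1, [1, 0, -0.03], 0],
  [-1, [1, 0, -0.03], 0],
  [-1, [1, 0, -0.03], 0],
  [-1, [1, 0, -0.03], 0],
  [-1, [1, 0, -0.03], 0],
  [-1, [0, 0, 0], 0],
])

```text
time: 8.82
tool_pos: [535.4, -12.6, 23.5]
tcp_rot: [-180.0, 0.0, -10.4]
ft_force: [-4.2, 1.1, 3.9]
finger_gap: 39.4
grip_force: 31.5
```

>>> play_rows([
  [-1, [1, 0, -0.03], 0],
  [-1, [1, 0, -0.03], 0],
  [-1, [0, 0, 0], 0],
])

```text
time: 9.07
tool_pos: [537.5, -13.0, 23.6]
tcp_rot: [-180.0, 0.0, -10.4]
ft_force: [-4.6, 0.9, 3.1]
finger_gap: 39.7
grip_force: 31.5
```

>>> play_rows([
  [-1, [1, 0, -0.03], 0],
  [-1, [0, 0, 0], 0],
])

```text
time: 9.23
tool_pos: [538.3, -13.2, 23.6]
tcp_rot: [180.0, 0.1, -10.4]
ft_force: [-5.6, 0.8, 4.4]
finger_gap: 39.5
grip_force: 31.6
```

>>> play_rows([
  [-1, [1, 0, -0.03], 0],
  [-1, [1, 0, -0.03], 0],
  [-1, [0, 0, 0], 0],
])

```text
time: 9.48
tool_pos: [540.5, -13.6, 23.7]
tcp_rot: [-180.0, 0.0, -10.4]
ft_force: [-5.1, 0.9, 3.6]
finger_gap: 39.5
grip_force: 31.5
```

Run:
```python
from h import *
p=snapshot("top"); s=snapshot("side"); save(s,"s2",(220,120,400,260),4)
x=sense();print(x["tool_pos"],x["ft_force"])
for pic in (p,s):
    for q in ["chock_grip","drum_center"]:
        for r in pinpoint(q,pic)[:3]: print(q,round(r["p"],2),w(pic,r["xyz"]).round(1))
```

```text
[540.44120393 -13.55813949  23.62900612] [-4.94406368  1.25533338  4.12969107]
chock_grip 0.59 [ 404.5 -238.8   24.6]
drum_center 0.71 [701.8 245.5  29.5]
chock_grip 0.74 [544.9 -13.1  34.4]
chock_grip 0.58 [ 405.3 -235.9   14.8]
drum_center 0.95 [694.5 246.4  27.6]
drum_center 0.62 [622.8 -30.2  48.2]
```

View pics/s2.png

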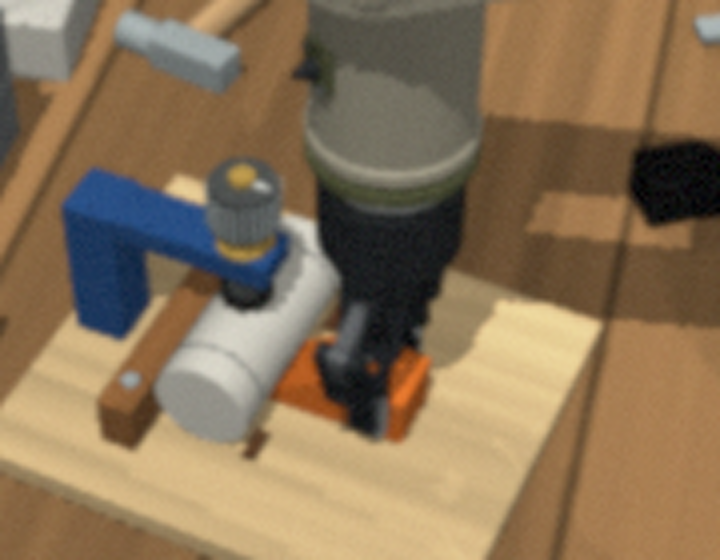

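The drum, now at about (235,365) in the crop, is almost at the rail. The clamp and chock look clear of each other. I'll push until the force rises.

>>> play_rows([
  [-1, [0.7, 0, -0.02], 0],
  [-1, [0, 0, 0], 0],
])

```text
time: 9.95
tool_pos: [541.2, -13.7, 23.7]
tcp_rot: [180.0, 0.0, -10.4]
ft_force: [-5.0, 1.1, 3.5]
finger_gap: 39.7
grip_force: 31.5
```

>>> play_rows([
  [-1, [0.7, 0, -0.02], 0],
  [-1, [0, 0, 0], 0],
])

```text
time: 10.12
tool_pos: [541.6, -13.8, 23.6]
tcp_rot: [-180.0, 0.1, -10.4]
ft_force: [-6.4, 1.4, 5.8]
finger_gap: 39.5
grip_force: 31.7
```

>>> play_rows([
  [-1, [0.7, 0, -0.02], 0],
  [-1, [0, 0, 0], 0],
])

```text
time: 10.28
tool_pos: [541.6, -13.7, 23.4]
tcp_rot: [-180.0, 0.1, -10.4]
ft_force: [-9.3, 2.6, 6.9]
finger_gap: 39.5
grip_force: 31.8
```

>>> play_rows([
  [-1, [0.5, 0, 0.7], 0],
  [-1, [0, 0, 0.7], 0],
  [-1, [0, 0, 0.6], 0],
  [-1, [0, 0, 0], 0],
], force=20)

```text
time: 10.62
tool_pos: [541.6, -13.7, 22.4]
tcp_rot: [180.0, 0.2, -10.4]
ft_force: [-18.3, 3.2, 21.1]
finger_gap: 39.4
grip_force: 33.5
```

>>> play_rows([
  [-1, [0.5, 0, 0.3], 0],
  [-1, [0, 0, 0], 0],
  [-1, [0, 0, 0], 0],
])

```text
time: 10.87
tool_pos: [541.6, -13.7, 22.3]
tcp_rot: [180.0, 0.3, -10.4]
ft_force: [-21.7, 2.4, 26.4]
finger_gap: 39.3
grip_force: 34.3
```

>>> play_rows([
  [-1, [0, 0, -1], 0],
  [0.3, [0, 0, 0], 0],
  [0.3, [0, 0, 0], 0],
  [0.3, [0, 0, 0], 0],
  [0.3, [0, 0, 0], 0],
  [0.3, [0, 0, 0], 0],
])

```text
time: 11.37
tool_pos: [544.0, -14.3, 22.4]
tcp_rot: [180.0, -0.0, -10.4]
ft_force: [0.8, -0.9, 0.5]
finger_gap: 55.7
grip_force: 0.0
```

>>> play_rows([
  [0.3, [-1, 0, -10], 0],
  [0.3, [-2, 0, -15], 0],
  [0.3, [-12, 0, -15], 0],
  [0.3, [-20, 0, -20], 0],
  [0.3, [-20, 0, -20], 0],
  [0.3, [-20, 0, -20], 0],
  [0.3, [-10, 0, -20], 0],
  [0.3, [0, 0, 0], 0],
])

```text
time: 12.03
tool_pos: [461.2, 1.2, 147.6]
tcp_rot: [-180.0, -0.4, -10.4]
ft_force: [-1.0, -0.2, 1.2]
finger_gap: 55.6
grip_force: 0.0
```

Run:
```python
from h import *
p=snapshot("top"); s=snapshot("side"); save(s,"s3",(220,120,400,260),4)
x=sense();print(x["tool_pos"],x["ft_force"],x["joint_pos"].round(1))
for pic in (p,s):
    for q in ["chock_grip","drum_center","nut_mid"]:
        for r in pinpoint(q,pic)[:3]: print(q,round(r["p"],2),w(pic,r["xyz"]).round(1))
```

```text
[461.13793256   1.03001799 144.21541575] [ 0.65187396  0.19166754 -0.20293391] [ -6.2 -11.4 112.9  -0.   78.3  94.1]
chock_grip 0.63 [ 405.4 -240.7   17.5]
chock_grip 0.49 [544.6 -14.6  34.9]
drum_center 0.93 [614.6 -31.6  48.3]
drum_center 0.73 [700.7 246.5  32.1]
drum_center 0.5 [617.7 -26.8  -2.8]
nut_mid 0.75 [ 6.159e+02 -2.880e+01 -5.000e-01]
nut_mid 0.61 [619.7 -28.4 146.5]
chock_grip 0.93 [ 403.9 -241.8   17. ]
chock_grip 0.87 [548.7 -14.3  36.2]
chock_grip 0.49 [651.2 -36.9  33. ]
drum_center 0.94 [622.1 -28.5  45.8]
drum_center 0.86 [696.3 244.6  28.3]
nut_mid 0.77 [622.4 -27.3 146.4]
```

View pics/s3.png

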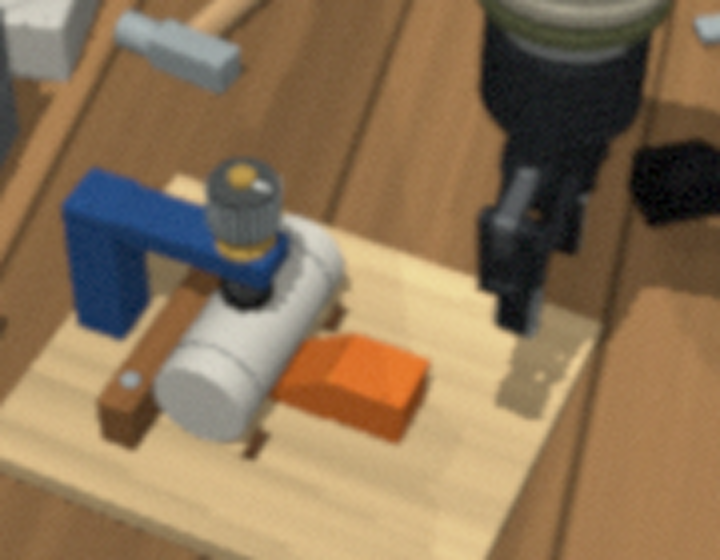

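>>> play_rows([
  [0.3, [0, 0, -10], -0.122],
  [0.3, [0, 0, -10], -0.122],
  [0.3, [0, 0, -10], -0.122],
  [0.3, [0, 0, -10], -0.122],
  [0.3, [0, 0, -10], -0.122],
  [0.3, [0, 0, 0], -0.122],
  [0.3, [0, 0, 0], -0.122],
  [0.3, [0, 0, 0], -0.122],
  [0.3, [0, 0, 0], -0.122],
  [0.3, [0, 0, 0], -0.122],
  [0.3, [0, 0, 0], -0.122],
  [0.3, [0, 0, 0], -0.122],
])

```text
time: 13.43
tool_pos: [460.0, 1.1, 191.7]
tcp_rot: [-179.9, 0.0, 73.8]
ft_force: [0.6, 0.5, -0.3]
finger_gap: 55.5
grip_force: 0.0
```

>>> play_rows([
  [0.3, [0, 0, 0], -0.122],
  [0.3, [0, 0, 0], -0.122],
  [0.3, [0, 0, 0], -0.122],
  [0.3, [0, 0, 0], -0.122],
  [0.3, [0, 0, 0], -0.122],
  [0.3, [0, 0, 0], -0.122],
  [0.3, [0, 0, 0], -0.122],
  [0.3, [0, 0, 0], -0.122],
  [0.3, [0, 0, 0], -0.122],
  [0.3, [0, 0, 0], -0.122],
  [0.3, [0, 0, 0], -0.122],
  [0.3, [0, 0, 0], -0.122],
])

```text
time: 14.43
tool_pos: [460.0, 1.1, 191.7]
tcp_rot: [-180.0, -0.1, 157.7]
ft_force: [0.6, 0.1, -0.4]
finger_gap: 55.8
grip_force: 0.0
```

>>> play_rows([
  [0.3, [0, 0, 0], -0.122],
  [0.3, [0, 0, 0], -0.122],
  [0.3, [0, 0, 0], -0.122],
  [0.3, [0, 0, 0], -0.122],
  [0.3, [0, 0, 0], -0.122],
  [0.3, [0, 0, 0], -0.122],
  [0.3, [0, 0, 0], -0.122],
  [0.3, [0, 0, 0], -0.122],
  [0.3, [0, 0, 0], 0],
  [0.3, [0, 0, 0], 0],
])

```text
time: 15.27
tool_pos: [460.0, 1.1, 191.9]
tcp_rot: [180.0, -0.1, -146.9]
ft_force: [-0.0, 0.1, 1.5]
finger_gap: 55.4
grip_force: 0.0
```

Run:
```python
from h import *
x=sense();print(x["tool_pos"],x["tcp_rot"],x["joint_pos"].round(1))
a=np.radians(x["tcp_rot"][2]);d=np.array([621,-27.5])-x["tool_pos"][:2]
print("tool dx dy",d@[np.cos(a),np.sin(a)],d@[np.sin(a),-np.cos(a)])
```

```text
[460.02195981   1.09803842 191.91400521] [ 1.79956311e+02 -5.22149520e-02 -1.46924153e+02] [  -6.3  -13.5  109.6    0.    83.9 -129.3]
tool dx dy -119.2840199795814 -111.81726075223531
```

>>> play_rows([
  [0.65, [-20, -18.6, 0], 0],
  [0.65, [-20, -18.6, 0], 0],
  [0.65, [-20, -18.6, 0], 0],
  [0.65, [-20, -18.6, 0], 0],
  [0.65, [-20, -18.6, 0], 0],
  [0.65, [-19.3, -18.8, 0], 0],
  [0.65, [0, 0, 0], 0],
  [0.65, [0, 0, 0], 0],
])

```text
time: 15.93
tool_pos: [621.6, -27.1, 190.8]
tcp_rot: [179.9, -0.1, -146.9]
ft_force: [-0.4, -0.2, -0.1]
finger_gap: 70.3
grip_force: 0.0
```

Run:
```python
from h import *
s=snapshot("side"); save(s,"s4",(220,120,360,225),5)
x=sense();print(x["tool_pos"],x["tcp_rot"],x["joint_pos"].round(1))
```

```text
[620.95308308 -26.85760471 191.36444153] [ 1.79918715e+02 -9.17385087e-02 -1.46882129e+02] [  -7.2   12.1   84.3    0.    83.7 -130.3]
```

View pics/s4.png

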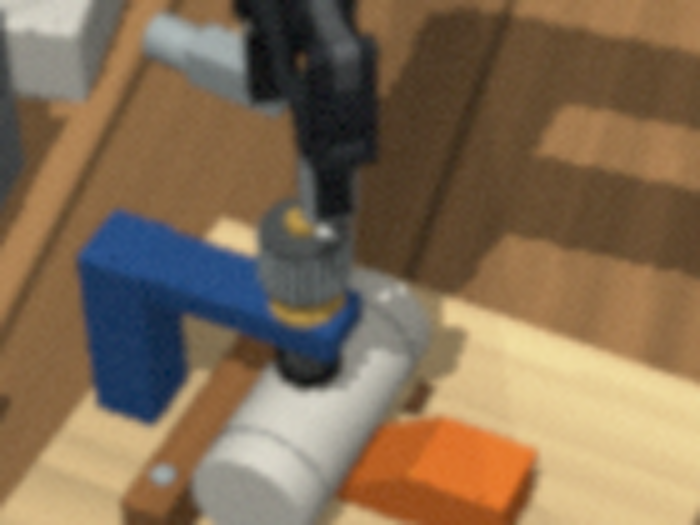

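The fingers at (330,190) in the crop straddle the nut, which is at (300,260). Lowering, then gripping lightly first to read the sideways force.

>>> play_rows([
  [0.65, [0, 0, 12], 0],
  [0.65, [0, 0, 12], 0],
  [0.65, [0, 0, 12], 0],
  [0.65, [0, 0, 12], 0],
  [0.65, [0, 0, 10], 0],
  [0.65, [0, 0, 5], 0],
  [0.65, [0, 0, 0], 0],
  [0.65, [0, 0, 0], 0],
])

```text
time: 16.65
tool_pos: [621.0, -26.8, 129.2]
tcp_rot: [180.0, -0.0, -146.7]
ft_force: [0.8, 1.1, -0.2]
finger_gap: 70.8
grip_force: 0.0
```

>>> play_rows([
  [-1, [0, 0, 0], 0],
  [-1, [0, 0, 0], 0],
  [-1, [0, 0, 0], 0],
  [-1, [0, 0, 0], 0],
  [-1, [0, 0, 0], 0],
], force=20)

```text
time: 17.07
tool_pos: [621.8, -26.7, 130.6]
tcp_rot: [-180.0, 0.1, -146.7]
ft_force: [-2.2, 2.0, 5.4]
finger_gap: 37.5
grip_force: 21.1
```

```bash
cat > f.py <<'E'
from h import *
x=sense();a=np.radians(x["tcp_rot"][2]);f=x["ft_force"]
print(x["tool_pos"].round(2),x["tcp_rot"].round(2),"q6",x["joint_pos"][5].round(1),"F",f.round(1),"tool fx fy",(f[:2]@[np.cos(a),np.sin(a)]).round(1),(f[:2]@[np.sin(a),-np.cos(a)]).round(1),"M",x["wrist_torque"].round(2),x["finger_gap"])
E
python3 f.py
```

```text
[621.8  -26.73 130.56] [-1.7996e+02  7.0000e-02 -1.4669e+02] q6 -130.5 F [-2.2  2.   5.4] tool fx fy 0.7 2.9 M [ 0.22  0.26 -0.05] 37.478322425728315
```

>>> play_rows([
  [-1, [0, 0.3, 0], 0],
  [-1, [0, 0, 0], 0],
  [-1, [0, 0, 0], 0],
  [-1, [0, 0, 0.1], 0.08],
  [-1, [0, 0, 0.13], 0.08],
  [-1, [0, 0, 0.13], 0.08],
  [-1, [0, 0, 0.13], 0.08],
  [-1, [0, 0, 0.13], 0.08],
  [-1, [0, 0, 0.13], 0.08],
  [-1, [0, 0, 0], 0],
], force=55)

```text
time: 17.9
tool_pos: [621.9, -26.9, 130.0]
tcp_rot: [-180.0, 0.1, -174.5]
ft_force: [-1.6, 0.6, 6.7]
finger_gap: 36.4
grip_force: 54.2
```

```bash
python3 f.py
```

```text
[621.87 -26.86 129.96] [-1.7996e+02  1.1000e-01 -1.7451e+02] q6 -102.7 F [-1.6  0.6  6.7] tool fx fy 1.5 0.8 M [-0.07  0.24 -0.1 ] 36.405783745542564
```

>>> play_rows([
  [-1, [0, 0, 0.15], 0.08],
  [-1, [0, 0, 0.15], 0.08],
  [-1, [0, 0, 0.15], 0.08],
  [-1, [0, 0, 0.15], 0.08],
  [-1, [0, 0, 0.15], 0.08],
  [-1, [0, 0, 0.15], 0.08],
  [-1, [0, 0, 0.15], 0.08],
  [-1, [0, 0, 0.15], 0.08],
  [-1, [0, 0, 0.15], 0.08],
  [-1, [0, 0, 0.15], 0.08],
  [-1, [0, 0, 0.15], 0.08],
  [-1, [0, 0, 0], 0],
])

```text
time: 18.9
tool_pos: [621.8, -27.1, 128.5]
tcp_rot: [180.0, 0.1, 135.1]
ft_force: [-1.8, -1.4, 7.0]
finger_gap: 36.7
grip_force: 54.4
```

```bash
python3 f.py
```

```text
[621.78 -27.09 128.51] [1.7996e+02 1.1000e-01 1.3507e+02] q6 -52.3 F [-1.8 -1.4  7. ] tool fx fy 0.3 -2.2 M [-0.19  0.4  -0.09] 36.70842382063169
```

>>> play_rows([
  [-1, [0, 0, 0.13], 0.08],
  [-1, [0, 0, 0.13], 0.08],
  [-1, [0, 0, 0.13], 0.08],
  [-1, [0, 0, 0.13], 0.08],
  [-1, [0, 0, 0.13], 0.08],
  [-1, [0, 0, 0.13], 0.08],
  [-1, [0, 0, 0.13], 0.08],
  [-1, [0, 0, 0], 0],
])

```text
time: 19.57
tool_pos: [621.7, -27.1, 127.7]
tcp_rot: [179.9, 0.1, 103.0]
ft_force: [-3.2, -1.4, 7.9]
finger_gap: 36.8
grip_force: 54.5
```

```bash
python3 f.py
```

```text
[621.66 -27.15 127.65] [1.7992e+02 7.0000e-02 1.0298e+02] q6 -20.2 F [-3.2 -1.4  7.9] tool fx fy -0.6 -3.4 M [-0.17  0.6  -0.12] 36.83893375092418
```

>>> play_rows([
  [-1, [0, 0, 0.13], 0.08],
  [-1, [0, 0, 0.13], 0.08],
  [-1, [0, 0, 0.13], 0.08],
  [-1, [0, 0, 0.13], 0.08],
  [-1, [0, 0, 0.13], 0.08],
  [-1, [0, 0, 0], 0],
])

```text
time: 20.07
tool_pos: [621.5, -27.1, 127.0]
tcp_rot: [179.9, 0.0, 80.1]
ft_force: [-4.0, -0.7, 8.6]
finger_gap: 36.7
grip_force: 54.5
```

```bash
python3 f.py
```

```text
[621.53 -27.13 127.01] [1.7992e+02 4.0000e-02 8.0070e+01] q6 2.7 F [-4.  -0.7  8.6] tool fx fy -1.4 -3.8 M [-0.15  0.66 -0.03] 36.72016533257183
```

>>> play_rows([
  [-1, [0, 0, 0.1], 0.07],
  [-1, [0, 0, 0.1], 0.07],
  [-1, [0, 0, 0.1], 0.07],
  [-1, [0, 0, 0], 0],
])

```text
time: 20.4
tool_pos: [621.5, -27.1, 126.7]
tcp_rot: [179.9, 0.0, 68.1]
ft_force: [-3.8, -2.4, 8.1]
finger_gap: 36.4
grip_force: 54.5
```

```bash
python3 f.py
```

```text
[621.5  -27.14 126.72] [1.7992e+02 2.0000e-02 6.8070e+01] q6 14.7 F [-3.8 -2.4  8.1] tool fx fy -3.6 -2.6 M [-0.17  0.74 -0.04] 36.37063025455655
```

>>> play_rows([
  [-1, [0, 0, 0.1], 0.07],
  [-1, [0, 0, 0.1], 0.07],
  [-1, [0, 0, 0.1], 0.07],
  [-1, [0, 0, 0], 0],
])

```text
time: 20.73
tool_pos: [621.5, -27.1, 126.4]
tcp_rot: [179.9, 0.0, 56.0]
ft_force: [-4.2, -1.4, 9.1]
finger_gap: 36.4
grip_force: 54.5
```

```bash
python3 f.py
```

```text
[621.45 -27.11 126.38] [179.92   0.    56.04] q6 26.8 F [-4.2 -1.4  9.1] tool fx fy -3.5 -2.7 M [-0.16  0.78 -0.07] 36.38653452813283
```

>>> play_rows([
  [-1, [0, 0, 0.1], 0.07],
  [-1, [0, 0, 0.1], 0.07],
  [-1, [0, 0, 0.1], 0.07],
  [-1, [0, 0, 0.1], 0.07],
  [-1, [0, 0, 0], 0],
])

```text
time: 21.15
tool_pos: [621.4, -27.1, 126.0]
tcp_rot: [179.9, -0.0, 40.0]
ft_force: [-4.7, -0.9, 10.7]
finger_gap: 36.5
grip_force: 54.5
```

```bash
python3 f.py
```

```text
[621.39 -27.05 125.98] [ 1.7993e+02 -1.0000e-02  4.0000e+01] q6 42.8 F [-4.7 -0.9 10.7] tool fx fy -4.2 -2.3 M [-0.09  0.84 -0.05] 36.450486695528355
```

>>> play_rows([
  [-1, [0, 0, 0.1], 0.07],
  [-1, [0, 0, 0.1], 0.07],
  [-1, [0, 0, 0.1], 0.07],
  [-1, [0, 0, 0], 0],
])

```text
time: 21.48
tool_pos: [623.6, -25.8, 126.0]
tcp_rot: [179.9, -0.3, 28.1]
ft_force: [6.5, 3.4, 2.1]
finger_gap: 36.8
grip_force: 55.1
```

```bash
python3 f.py
```

```text
[623.56 -25.84 125.98] [179.86  -0.31  28.09] q6 54.8 F [6.5 3.4 2.1] tool fx fy 7.3 0.1 M [ 0.66 -1.18  1.06] 36.77284546385462
```

>>> play_rows([
  [-1, [0, 0, 0.1], 0.07],
  [-1, [0, 0, 0.1], 0.07],
  [-1, [0, 0, 0.1], 0.07],
  [-1, [0, 0, 0], 0],
])

```text
time: 21.82
tool_pos: [622.6, -26.6, 125.8]
tcp_rot: [179.9, -0.2, 16.0]
ft_force: [0.4, -0.3, 5.9]
finger_gap: 36.6
grip_force: 55.8
```

```bash
python3 f.py
```

```text
[622.6  -26.63 125.78] [179.9   -0.19  16.02] q6 66.8 F [ 0.4 -0.3  5.9] tool fx fy 0.3 0.4 M [ 0.02 -0.12  0.51] 36.57176544097568
```

The torque jumped to about 1.1 N m and then the grip slipped, so that is the stop. One firmer confirming turn.

>>> play_rows([
  [-1, [0, 0, 0], 0],
  [-1, [0, 0, 0], 0],
  [-1, [0, 0, 0], 0.04],
  [-1, [0, 0, 0], 0.04],
  [-1, [0, 0, 0], 0],
], force=75)

```text
time: 22.23
tool_pos: [623.4, -26.6, 125.9]
tcp_rot: [179.9, -0.3, 11.6]
ft_force: [5.1, 0.2, 4.5]
finger_gap: 36.3
grip_force: 75.6
```

```bash
python3 f.py
```

```text
[623.39 -26.58 125.88] [179.88  -0.3   11.63] q6 71.2 F [5.1 0.2 4.5] tool fx fy 5.0 0.8 M [ 0.02 -0.88  1.92] 36.29829335177826
```

>>> play_rows([
  [-1, [0, 0, 0], 0.04],
  [-1, [0, 0, 0], 0],
])

```text
time: 22.4
tool_pos: [624.1, -26.5, 125.9]
tcp_rot: [179.9, -0.4, 9.3]
ft_force: [9.7, 0.8, 1.2]
finger_gap: 36.3
grip_force: 75.9
```

```bash
python3 f.py
```

```text
[624.13 -26.48 125.94] [179.88  -0.4    9.35] q6 73.5 F [9.7 0.8 1.2] tool fx fy 9.7 0.8 M [ 0.11 -1.52  1.82] 36.338314903979345
```

Tight at 1.9 N m. Release and retreat upward.

>>> play_rows([
  [0.65, [0, 0, 0], 0],
  [0.65, [0, 0, 0], 0],
  [0.65, [0, 0, 0], 0],
  [0.65, [0, 0, 0], 0],
  [0.65, [0, 0, 0], 0],
  [0.65, [0, 0, -10], 0],
  [0.65, [0, 0, -15], 0],
  [0.65, [0, 0, -20], 0],
  [0.65, [0, 0, -20], 0],
  [0.65, [0, 0, -20], 0],
])

```text
time: 23.23
tool_pos: [621.0, -26.6, 210.6]
tcp_rot: [180.0, -0.0, 9.3]
ft_force: [0.1, 0.4, -1.3]
finger_gap: 70.4
grip_force: 0.0
```

>>> play_rows([
  [0.65, [-25, 0, -10], 0],
  [0.65, [-25, 0, 0], 0],
  [0.65, [-25, 0, 0], 0],
  [0.65, [-25, 0, 0], 0],
  [0.65, [-25, 0, 0], 0],
  [0.65, [-25, 0, 0], 0],
  [0.65, [0, 0, 0], 0],
  [0.65, [0, 0, 0], 0],
  [0.65, [0, 0, 0], 0],
])

```text
time: 23.98
tool_pos: [473.7, -51.0, 219.9]
tcp_rot: [180.0, -0.1, 9.3]
ft_force: [0.5, -0.3, 0.5]
finger_gap: 70.5
grip_force: 0.0
```

Run:
```python
from h import *
s=snapshot("side"); save(s,"s5",(220,120,400,260),4)
p=snapshot("top")
for pic in (p,s):
    for q in ["chock_grip","drum_center"]:
        for r in pinpoint(q,pic)[:3]: print(q,round(r["p"],2),w(pic,r["xyz"]).round(1))
```

```text
chock_grip 0.86 [ 403.2 -237.    21.5]
chock_grip 0.49 [546.2 -16.4  35.1]
drum_center 0.91 [702.3 246.1  29.9]
drum_center 0.7 [613.  -32.9  48. ]
chock_grip 0.88 [ 407.5 -239.8   15.9]
chock_grip 0.85 [550.  -16.5  33.3]
drum_center 0.9 [697.3 246.9  27.5]
drum_center 0.69 [ 5.936e+02 -2.210e+01 -2.000e-01]
drum_center 0.65 [620.2 -32.8  46.5]
```

View pics/s5.png

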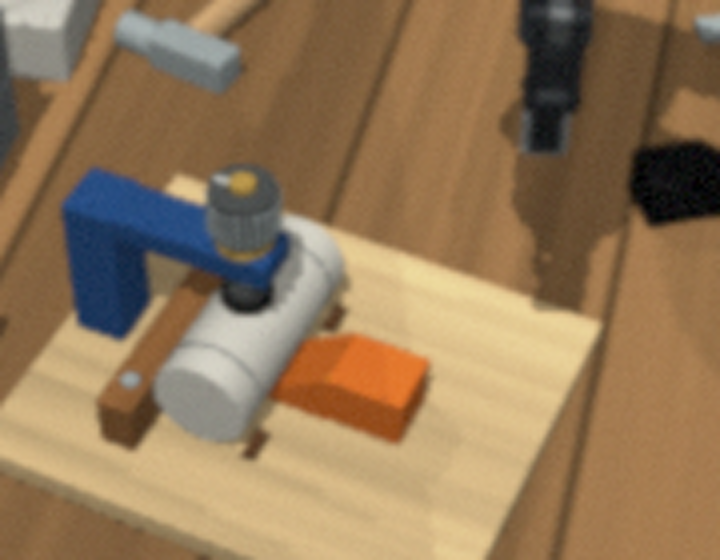

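The nut at (243,210) has turned about half a turn and sits lower, with the pad on the drum. The chock at (350,385) touches the drum, and the drum is against the rail.

```bash
python3 -c "
from bench import *
print(hand_in())"
```

```text
the job is handed in; nothing more can be done
None
```

The job is handed in at about 24 s of the 72 s allowed: the orange chock is left in place with the drum trapped between it and the rail, and the nut is tight on its stop (about 1.9 N m); no verdict was returned.

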